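Tare the turner's bench scale

ROBOT

A 6-joint arm with a two-finger parallel gripper is mounted at the origin on the work surface. World frame = base frame: x ahead of the robot, y to its left, z up, the work surface at z = 0. Lengths are in m, angles in rad, forces in N, time in s.
With the tool pointing down it reaches from about 0.275 to 0.975 m from the base axis. Payload 8.4 kg.
Tool frame: the origin (TCP) lies between the finger pads; the fingertips stand 25 mm ahead of it and the grasp point (between the pads) lies 6 mm ahead of it; z points along the fingers, y is the line along which they close (so a half turn about z gives the same grasp; the last joint's range is limited). The gripper opens to 92 mm and grips with 3 to 60 N. Pads are 20 mm wide; open, the fingers measure 128 mm over their backs; the gripper's body (75 mm by 189 mm) begins 69 mm behind the grasp point.
Start: joints at [1.328, 0.353, 1.633, -0, 1.155, -0.002], TCP at [0.149, 0.607, 0.24] pointing down, gripper open.
Joint ranges: [-2.63, 2.63], [-0.92, 2.1], [0.06, 2.66], [-1.3, 4.44], [0, 2.69], [-3.02, 3.02]. Speed limits (rad/s): [2.22, 2.22, 2.79, 3.14, 3.14, 3.14].

INTERFACE

Orientations are given as a unit quaternion [w, x, y, z].
In Python, from plant import bot gives the robot as it stands.
- The arm moves only by the tool play_rows, never from a script. Its argument "motion" is a list of rows, each a list of 3 entries, a list of its own where there are three numbers: the shift along the world's x, y, z in mm, then the turn about the world's z in degrees, then the closure, from 0 (fully open) to 1 (shut). In form: [[[dx, dy, dz], turn, gripper], ...]. A call has 1 to 5 rows; each row is the pose to reach, as a shift and turn from the pose commanded when the call began; what a row does not reach only later rows make up. A row lasts 1/10 s, in which the tool goes at most 50 mm and 8.59 degrees, less where a joint would pass 70% of its speed; a pose out of reach is approached as far as the arm can. A call with a gripper value outside its range is refused whole. The fingers move at their own pace and stop on an object; the grip force is fixed at half the most. Time passes only in rows, so rows that repeat a pose let the fingers close. It gives the time, the measured TCP pose, the force, the opening and the grip force at its end, in the units of the state.
- bot.state(): the state, without advancing time (a new reading comes with each control period).
- bot.snapshot(name): name is "scene" or "top" or "wrist"; returns (picture, depth): 480x640x3 uint8, red, green, blue; 480x640 float32, m along the optical axis (not along the pixel's ray), 0 where there is no reading.
- bot.get_calibration(name): a dict with "fovy" (degrees; the focal length in pixels is half the picture's height over the tangent of half this angle, whatever the lens; pixels are square), "cx", "cy" (the principal point, pixels), "R" (3x3) and "t" (3): a world point X has camera coordinates R X + t; the wrist camera has in their place "hand_eye" (4x4, takes a point from camera to tool coordinates, whose origin is the TCP and whose axes are the flange's). Camera axes: x right, y down, z forward; pixel columns grow to the right and rows downward; lengths in m; the calibration is good to about 2 mm. A picture is of the moment at which its call begins: read the wrist's pose just before it. get_calibration takes no time and is no camera call.
- bot.hand_in(): hands the job in; it is judged then, once.
The state is a dict: "time": time; "joint_positions": joint angles; "qvel": joint speeds; "joint_torque": joint torques, N m; "position": TCP position; "orientation": TCP orientation; "force": force on the tool from outside, world axes, zero at the start; "moment": the same for the moment, N m; "grip_width": finger opening in m; "finger_force": force on a finger pad.
Only numpy, scipy, OpenCV 4.12 (cv2) and the standard library are available. Lean on these libraries where they do the work, as an engineer would, in place of code of your own. Each camera call takes 0.05 s, during which the arm holds its last target. There are 200 camera calls.

TASK

Tare the bench scale with the wooden bowl standing on it: with the fingertips, gently press the large round key down to wake the scale and let it come back up, then press the long bar-shaped key down in the same way to tare it. Take the fingers well clear of the keys afterwards. Do not press the small square key, do not touch the rest of the scale or its pan, and leave the bowl and everything else on the bench where it stands.

Things in the scene. Friction and masses are not known exactly. Their poses are not given: they have to be found in the camera images.
- scale: Low grey bench scale, fixed, 335 (x) x 350 (y) mm, deck 46 mm high. Origin: on the table under the middle of the key row; x points from keys to pan, y left along the row. Front edge at x = -55 mm. Steel pan 215 x 300 mm centred at x = 170 mm, top 66 mm high. The three keys stand on a black strip at y = -72, 0 and 72 mm, in any order.
- round_key (a joint): The large round key, 38 mm across. Grey plastic, standing 12 mm proud of its thin black base plate. Value 0 = up, 0.008 m = right down; it moves straight down and springs back. About 1.4 N to start, 5 N right down; pressed from 4 mm, up below 1.5 mm.
- bar_key (a joint): The long bar-shaped key, 50 mm along the scale's x and 18 mm wide. Grey plastic, standing 12 mm proud of its thin black base plate. Value 0 = up, 0.008 m = right down; it moves straight down and springs back. About 1.4 N to start, 5 N right down; pressed from 4 mm, up below 1.5 mm.
- square_key (a joint): The small square key, 20 x 20 mm, not to be pressed. Grey plastic, standing 12 mm proud of its thin black base plate. Value 0 = up, 0.008 m = right down; it moves straight down and springs back. About 1.4 N to start, 5 N right down; pressed from 4 mm, up below 1.5 mm.
- round_key_top (a point): Centre of the top face of the large round key, 63.5 mm above the table while the key is up; it moves down with the key. x and y axes follow the scale.
- bar_key_top (a point): Centre of the top face of the long bar key, 63.5 mm above the table while the key is up; it moves down with the key. x and y axes follow the scale.
- square_key_top (a point): Centre of the top face of the small square key, 63.5 mm above the table while the key is up; it moves down with the key. x and y axes follow the scale.
- round_key_base: Base plate of the large round key, with the key in it: 60 x 50 x 3 mm, black, fixed on the scale's front strip, 48.5 mm above the table. Origin: centre of its underside, right below the key's centre. Axes as the scale's.
- bar_key_base: Base plate of the long bar key, with the key in it: 60 x 50 x 3 mm, black, fixed on the scale's front strip, 48.5 mm above the table. Origin: centre of its underside, right below the key's centre. Axes as the scale's.
- square_key_base: Base plate of the small square key, with the key in it: 60 x 50 x 3 mm, black, fixed on the scale's front strip, 48.5 mm above the table. Origin: centre of its underside, right below the key's centre. Axes as the scale's.
- bowl: Open turned wooden bowl, 124 mm across the rim, 50 mm high, loose on the scale's pan. Origin: centre of its underside. Leave alone.
- knob_blank: Small turned wooden knob, 28 mm across and 28 mm high, loose on the scale's deck beyond the left (+y) end of the key row, about 70 mm from the nearest key's centre. Origin: centre of its underside. Leave alone.
- napkin_ring: Small dark wooden napkin ring standing hole upward, 38 mm across, 26 mm hole, 24 mm high, loose on the scale's deck beyond the right (-y) end of the key row, about 73 mm from the nearest key's centre. Origin: centre of its underside. Leave alone.
- blank_low: Rough-turned solid bowl blank, 120 mm across, 50 mm high, on the table to the left. Origin: centre of its underside. Leave alone.
- blank_top: Second rough blank, 108 mm across, 50 mm high, standing on the first. Origin: centre of its underside. Leave alone.
- cup: Wooden cup, 72 mm across, 85 mm high, on the table to the right. Origin: centre of its underside. Leave alone.
- gouge: Turning gouge lying on the table to the near left of the scale: 26 mm thick dark handle and a steel blade, 365 mm long, 26 mm high. Origin: on the table, 180 mm from the butt of the handle; x points along the blade. Leave alone.
- block: Wood block, 100 x 60 x 45 mm, on the table to the right. Origin: centre of its underside. Leave alone.

How it is judged:
On the way, in this order (a step that is already met when the one before it is completed fails the run):
1. the large round key alone is pressed down by the fingers (value of joint round_key above 0.004 m and contact force between the fingers and round_key_base above 0.5 N and value of joint each of bar_key, square_key below 0.0015 m), for 0.1 s.
2. the round key is let up again, no key is touched (value of joint each of round_key, bar_key, square_key below 0.0015 m and contact force between the fingers and round_key_base below 0.1 N and contact force between the fingers and bar_key_base below 0.1 N and contact force between the fingers and square_key_base below 0.1 N), for 0.1 s.
3. the long bar key alone is pressed down by the fingers (value of joint bar_key above 0.004 m and contact force between the fingers and bar_key_base above 0.5 N and value of joint each of round_key, square_key below 0.0015 m), for 0.1 s.
At the end, for the whole second after the job is handed in: all three keys are up (within 1.5 mm), the point between the finger pads is more than 70 mm from the top of every key (so the tips about 50 mm clear), and the bowl and all other loose things are at rest within 12 mm of where they started (value of joint each of round_key, bar_key, square_key below 0.0015 m and distance between the grasp point and round_key_top above 0.07 m and distance between the grasp point and bar_key_top above 0.07 m and distance between the grasp point and square_key_top above 0.07 m and distance of each of bowl, knob_blank, napkin_ring, blank_low, blank_top, cup, gouge, block from where it was at the start of the episode below 0.012 m and linear speed of each of bowl, knob_blank, napkin_ring, blank_low, blank_top, cup, gouge, block below 0.02 m/s); the robot touches nothing.
It fails at once if the square key is pressed down more than 1.5 mm (value of joint square_key above 0.0015 m).
It fails at once if a key is pressed with more than 25 N (not gentle) (contact force between any of the fingers, the arm and round_key_base above 25 N or contact force between any of the fingers, the arm and bar_key_base above 25 N or contact force between any of the fingers, the arm and square_key_base above 25 N).
It fails at once if the robot presses on the rest of the scale or its pan with more than 1 N (contact force between any of the fingers, the arm and scale above 1 N).
It fails at once if the bowl or another loose thing is moved or lifted by more than 12 mm (distance of any of bowl, knob_blank, napkin_ring, blank_low, blank_top, cup, gouge, block from where it was at the start of the episode above 0.012 m).
It also fails if it takes over 40 s, if anything falls off the work surface, if the arm or the gripper's body presses on something with over 40 N, if the wrist force passes 120 N, or if a joint passes its speed limit or range.

## Working session

There is one attempt and no reset: what is moved stays moved. The work goes in short steps, Python scripts to look and compute and a tool call to move; the robot and the scene stay as the last step left them, time stands still between calls to the robot, and variables do not carry over. Pictures are saved under pics/ and viewed, at most 10 in all, crops included, and the job is handed in when it is done.

Besides the shell and the picture viewer there is one more tool, called after ">>>" as name(argument=value, ...) on one line, values as JSON. play_rows: Moves the arm, as the interface text tells. Its arguments: {"type":"object","properties":{"motion":{"type":"array"}},"required":["motion"]}

```bash
mkdir -p pics
python3 - <<'E'
from plant import bot
import cv2,numpy as np
print(bot.state())
for n in ["scene","top"]:
    c=bot.get_calibration(n); print(n,c)
    p,d=bot.snapshot(n); np.savez(f"{n}.npz",p=p,d=d,**c)
    cv2.imwrite(f"pics/{n}.png",p[:,:,::-1])
E
```

```text
{'time': 0.0, 'joint_positions': array([ 1.32758291e+00,  3.53641094e-01,  1.63410406e+00,  2.64251495e-05,
        1.15521005e+00, -2.38022143e-03]), 'qvel': array([0.00018046, 0.00049368, 0.00162724, 0.00133611, 0.00090515,
       0.00145699]), 'joint_torque': array([-5.49964607e-04, -5.93834531e+01, -3.34214401e+01,  6.98010740e-02,
        2.32756668e-02, -1.29594673e-04]), 'position': array([0.1489417 , 0.60653044, 0.23888095]), 'orientation': array([-9.54414333e-05,  1.20131072e-01,  9.92757806e-01, -6.74663449e-04]), 'force': array([-0.75214264, -0.30947811, -0.39227685]), 'moment': array([-0.051039  ,  0.00635878, -0.00350219]), 'finger_force': 0.0, 'grip_width': 0.09196721271361304}
scene {'fovy': 49.429026364790786, 'cx': 313.4799607799206, 'cy': 241.54118072391705, 'R': array([[-0.46233427,  0.88661234,  0.01286773],
       [ 0.76181894,  0.40460154, -0.50589475],
       [-0.45373883, -0.2240896 , -0.86249923]]), 't': array([ 0.24398143, -0.36063384,  1.44908173])}
top {'fovy': 57.30002235131053, 'cx': 324.30970369235524, 'cy': 238.62358900590158, 'R': array([[-0.01469427, -0.99988302,  0.00424641],
       [-0.98593964,  0.01378211, -0.16653249],
       [ 0.16645449, -0.00663377, -0.98602682]]), 't': array([0.02891279, 0.52723696, 1.14941524])}
```

View pics/top.png

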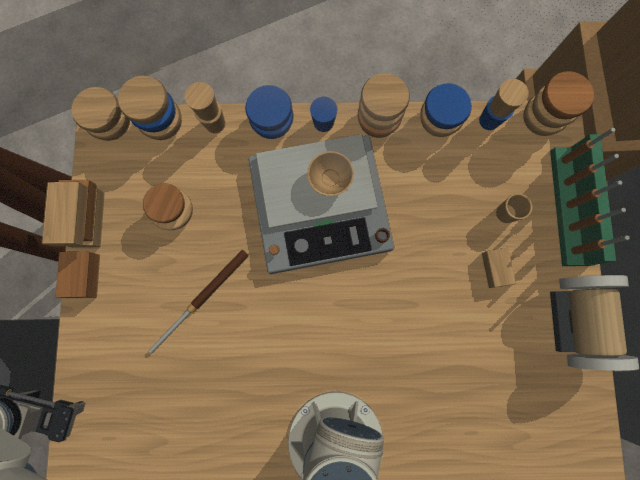

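View pics/scene.png

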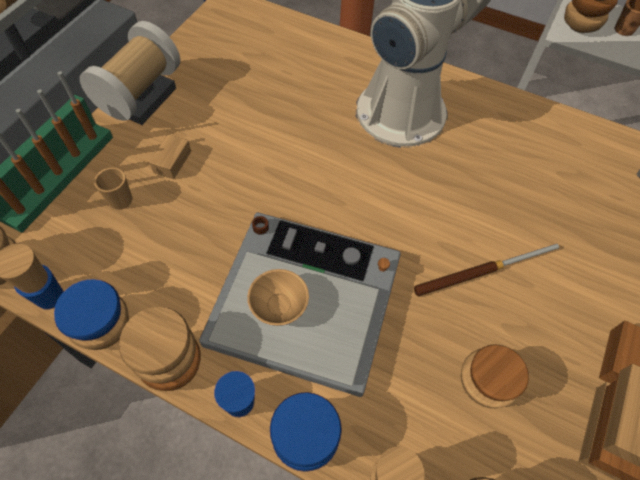

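The top view shows the round key near (303,244), the square key near (327,240) and the bar near (353,236). In the scene view the bar is near (289,239), the square near (320,247) and the round near (352,256). The knob and the napkin ring are just off the ends of the row. Next I'll triangulate the key centres.

```bash
cat > geo.py <<'E'
import numpy as np,cv2
def ray(c,uv):
    f=240/np.tan(np.radians(float(c["fovy"]))/2)
    R,t=c["R"],c["t"]; d=R.T@np.array([(uv[0]-c["cx"])/f,(uv[1]-c["cy"])/f,1]); return -R.T@t,d
def plane(c,uv,z):
    o,d=ray(c,uv); return o+d*(z-o[2])/d[2]
def tri(rs):
    A=np.zeros((3,3));b=np.zeros(3)
    for o,d in rs:
        d=d/np.linalg.norm(d);P=np.eye(3)-np.outer(d,d);A+=P;b+=P@o
    X=np.linalg.solve(A,b); return X,[np.linalg.norm(np.cross(X-o,d/np.linalg.norm(d)))*1e3 for o,d in rs]
def blobs(p,roi,thr=60,amin=20):
    x0,y0,x1,y1=roi; g=p[y0:y1,x0:x1].max(2)
    blk=(g<thr).astype(np.uint8)
    n,l,s,_=cv2.connectedComponentsWithStats(blk); i=1+s[1:,4].argmax()
    cs,_=cv2.findContours((l==i).astype(np.uint8),cv2.RETR_EXTERNAL,cv2.CHAIN_APPROX_NONE)
    hull=cv2.convexHull(max(cs,key=cv2.contourArea)); m=np.zeros_like(blk); cv2.fillConvexPoly(m,hull,1)
    m=cv2.erode(m,np.ones((3,3)))
    k=((g>=85)&(m>0)).astype(np.uint8)
    n,l,s,c=cv2.connectedComponentsWithStats(k)
    return [(c[j]+[x0,y0],s[j]) for j in range(1,n) if s[j,4]>=amin],cv2.minAreaRect(hull)
E
python3 - <<'E'
from geo import *
C={n:np.load(n+".npz") for n in ["scene","top"]}
B={}
for n,roi in [("top",(275,212,380,268)),("scene",(258,215,385,285))]:
    b,r=blobs(C[n]["p"],roi); B[n]=b; print(n,[(x.round(1),s) for x,s in b],r)
    for x,s in b:
        print(plane(C[n],x,.0635).round(4), C[n]["d"][int(x[1]),int(x[0])])
T=sorted([x for x,s in B["top"]],key=lambda a:a[0]); S=sorted([x for x,s in B["scene"]],key=lambda a:-a[0])
if len(T)==len(S)==3:
    for a,b in zip(T,S): print(tri([ray(C["top"],a),ray(C["scene"],b)]))
for n,uv in [("top",(274,249)),("top",(382,235)),("scene",(383,265)),("scene",(261,225))]: print(n,plane(C[n],uv,.07).round(3))
for n,s in [("top",5),("scene",5)]:
    p=C[n]["p"]; x0,y0,x1,y1=(255,200,400,280) if n=="top" else (240,205,400,295)
    cv2.imwrite(f"pics/{n}_c.png",cv2.resize(p[y0:y1,x0:x1,::-1],None,fx=s,fy=s,interpolation=cv2.INTER_CUBIC))
E
```

```text
top [(array([354., 235.]), array([ 75,  14,   9,  19, 106], dtype=int32)), (array([327.5, 239.9]), array([49, 25,  8,  7, 46], dtype=int32)), (array([301., 245.]), array([ 20,  27,  13,  13, 138], dtype=int32))] ((52.358402252197266, 29.2078914642334), (34.21763610839844, 83.22337341308594), 79.26110076904297)
[ 0.5332 -0.058   0.0635] 1.1778189
[0.5207 0.013  0.0635] 1.1711783
[0.508  0.0837 0.0635] 1.1691048
scene [(array([289. , 237.8]), array([ 25,  13,  13,  20, 136], dtype=int32)), (array([319.6, 246.3]), array([57, 27, 10,  9, 64], dtype=int32)), (array([351. , 254.8]), array([ 85,  33,  17,  15, 192], dtype=int32))] ((61.632076263427734, 34.53773498535156), (100.41057586669922, 36.949989318847656), 15.945395469665527)
[ 0.5356 -0.0585  0.0635] 1.1649547
[0.523  0.0118 0.0635] 1.1544275
[0.5099 0.0827 0.0635] 1.1472825
(array([0.50856609, 0.08311538, 0.06145917]), [np.float64(0.7547324134389114), np.float64(0.7547324134389508)])
(array([0.52138161, 0.01206969, 0.06089149]), [np.float64(0.8934535605681163), np.float64(0.8934535605681199)])
(array([ 0.5338991 , -0.0588303 ,  0.06054865]), [np.float64(0.6286885245945223), np.float64(0.6286885245944098)])
top [0.497 0.155 0.07 ]
top [ 0.531 -0.132  0.07 ]
scene [0.504 0.156 0.07 ]
scene [ 0.539 -0.128  0.07 ]
```

View pics/top_c.png

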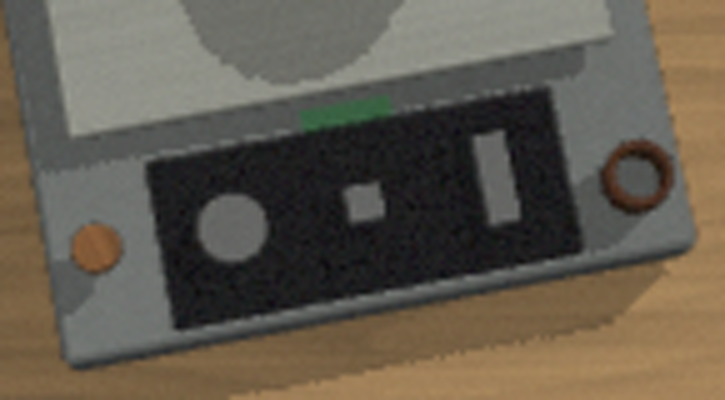

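The key spacing comes out at 72 mm, the heights at 61 mm against 63.5 mm given, and the scale's yaw at about 10°. The plan is to close the fingers and turn -66° so they close along the scale's x. Then I'll move over the round key at about (0.5085, 0.083).

>>> play_rows(motion=[[[28,-40,0],-5,1],[[56,-80,0],-10,1],[[84,-120,0],-15,1],[[112,-160,0],-20,1],[[140,-200,0],-26,1]])

```text
time: 0.6
position: [0.2896, 0.4052, 0.2394]
orientation: [0.0, 0.342, 0.94, -0.0]
force: [1.2, 0.2, 0.2]
grip_width: 0.054
finger_force: 0.0
```

>>> play_rows(motion=[[[28,-40,0],-5,1],[[56,-80,0],-10,1],[[84,-120,0],-15,1],[[112,-160,0],-20,1],[[140,-200,0],-26,1]])

```text
time: 1.1
position: [0.4297, 0.2051, 0.2396]
orientation: [0.0, 0.545, 0.839, 0.0]
force: [0.4, 1.2, 0.7]
grip_width: 0.014
finger_force: 0.0
```

>>> play_rows(motion=[[[28,-40,0],-5,1],[[55,-80,0],-10,1],[[80,-123,0],-14,1],[[80,-123,0],-14,1],[[80,-123,0],-14,1]])

```text
time: 1.6
position: [0.509, 0.0829, 0.2391]
orientation: [-0.0, 0.642, 0.766, -0.0]
force: [-0.4, 1.1, -0.5]
grip_width: 0.0006
finger_force: 0.0
```

Run:
```python
from plant import bot
from geo import *
from scipy.spatial.transform import Rotation as Ro
s=bot.state(); c=bot.get_calibration("wrist"); p,d=bot.snapshot("wrist")
w,x,y,z=s["orientation"]; T=np.eye(4);T[:3,:3]=Ro.from_quat([x,y,z,w]).as_matrix();T[:3,3]=s["position"]
M=np.linalg.inv(T@c["hand_eye"]); C=dict(fovy=c["fovy"],cx=c["cx"],cy=c["cy"],R=M[:3,:3],t=M[:3,3])
np.savez("w1.npz",p=p,d=d,**C); cv2.imwrite("pics/w1.png",p[:,:,::-1])
print(s["position"],s["force"])
f=240/np.tan(np.radians(c["fovy"])/2)
for X in [(.5086,.0831,.0635),(.5214,.0121,.0635),(.5339,-.0588,.0635)]:
    q=C["R"]@X+C["t"]; print((f*q[:2]/q[2]+[c["cx"],c["cy"]]).round(1))
```

```text
[0.50902102 0.08293351 0.23912085] [-0.37952863  1.09148926 -0.52122069]
[314.2 220. ]
[314.4 290.6]
[314.3 353.5]
```

View pics/w1.png

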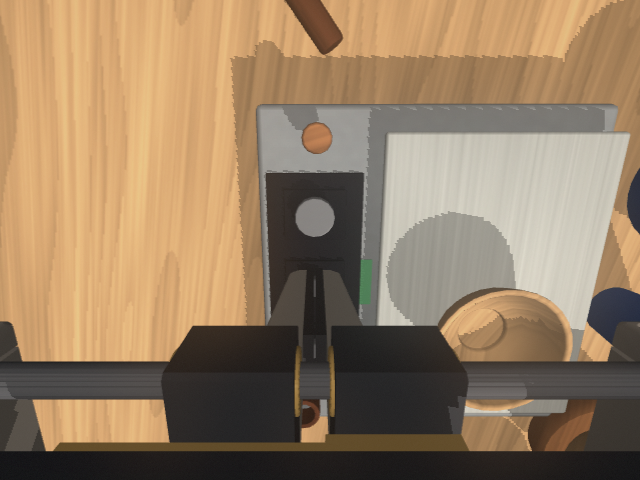

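The wrist view shows the round key at (315,217), against a prediction of (314,220). That agrees to within 3 mm, so I'll nudge +1 mm in y. Now I'll descend to a little above the key.

>>> play_rows(motion=[[[0,1,-45],0,1],[[0,1,-90],0,1],[[0,1,-125],0,1],[[0,1,-140],0,1],[[0,1,-140],0,1]])

```text
time: 2.15
position: [0.5065, 0.0862, 0.0974]
orientation: [-0.002, 0.64, 0.768, -0.002]
force: [0.2, -0.1, 0.4]
grip_width: 0.0007
finger_force: 0.0
```

>>> play_rows(motion=[[[0,0,-5],0,1],[[0,0,-8],0,1],[[0,0,-10],0,1],[[0,0,-12],0,1],[[0,0,-12],0,1]])

```text
time: 2.65
position: [0.5095, 0.0851, 0.088]
orientation: [0.0, 0.641, 0.767, 0.001]
force: [0.4, 1.7, 1.9]
grip_width: 0.0004
finger_force: 0.8
```

>>> play_rows(motion=[[[0,0,-1],0,1],[[0,0,-2],0,1],[[0,0,-3],0,1],[[0,0,-3],0,1],[[0,0,-3],0,1]])

```text
time: 3.15
position: [0.5094, 0.0851, 0.0847]
orientation: [0.0, 0.641, 0.767, 0.0]
force: [0.5, 3.1, 3.0]
grip_width: 0.0006
finger_force: 1.5
```

>>> play_rows(motion=[[[0,0,-1],0,1],[[0,0,-2],0,1],[[0,0,-2.5],0,1],[[0,0,-2.5],0,1],[[0,0,-2.5],0,1]])

```text
time: 3.65
position: [0.5094, 0.085, 0.0822]
orientation: [0.0, 0.641, 0.767, 0.0]
force: [2.3, 2.3, 4.5]
grip_width: 0.0006
finger_force: 2.1
```

The force of 4.5 N matches about 6.3 mm of travel, so the round key is pressed. Next I'll lift, pause, and go over to the bar.

>>> play_rows(motion=[[[0,0,5],0,1],[[0,0,20],0,1],[[0,0,50],0,1],[[0,0,56],0,1],[[0,0,56],0,1]])

```text
time: 4.15
position: [0.5089, 0.0848, 0.1386]
orientation: [0.0, 0.641, 0.767, 0.0]
force: [0.6, 0.1, -0.1]
grip_width: 0.0008
finger_force: 0.0
```

>>> play_rows(motion=[[[6,-35,0],0,1],[[13,-71,0],0,1],[[19,-106,0],0,1],[[25,-142,0],0,1],[[25,-142,0],0,1]])

```text
time: 4.65
position: [0.5335, -0.0603, 0.1367]
orientation: [-0.001, 0.642, 0.766, -0.001]
force: [-0.4, 0.3, -0.1]
grip_width: 0.0006
finger_force: 0.0
```

Run:
```python
from plant import bot
from geo import *
s=bot.state(); print(s["time"],s["position"],s["force"])
p,d=bot.snapshot("top"); q,_=bot.snapshot("scene")
cv2.imwrite("pics/mid.png",np.hstack([cv2.resize(p[190:290,240:400,::-1],(400,250)),cv2.resize(q[200:300,230:390,::-1],(400,250))]))
```

```text
4.65 [ 0.53349457 -0.06028263  0.13666378] [-0.4390399   0.33698078 -0.14467348]
```

View pics/mid.png

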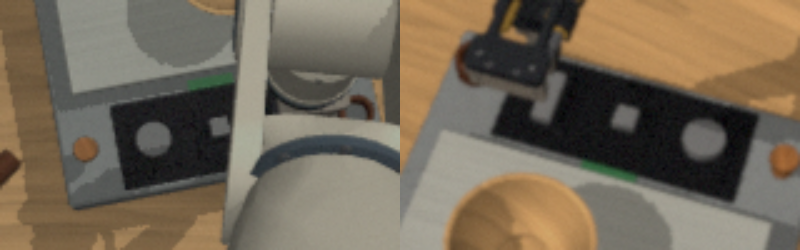

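In the scene view the fingers are over the bar, the round key is back up and nothing has shifted. Now I'll press the bar.

>>> play_rows(motion=[[[0,0,-25],0,1],[[0,0,-40],0,1],[[0,0,-45],0,1],[[0,0,-48],0,1],[[0,0,-48],0,1]])

```text
time: 5.25
position: [0.5339, -0.0564, 0.09]
orientation: [-0.0, 0.641, 0.767, -0.0]
force: [0.1, -0.3, 0.9]
grip_width: 0.0003
finger_force: 0.0
```

>>> play_rows(motion=[[[0,0,-2],0,1],[[0,0,-4],0,1],[[0,0,-5],0,1],[[0,0,-5],0,1],[[0,0,-5],0,1]])

```text
time: 5.75
position: [0.5345, -0.057, 0.0854]
orientation: [0.0, 0.641, 0.767, 0.0]
force: [1.5, 1.8, 3.4]
grip_width: 0.0003
finger_force: 1.4
```

>>> play_rows(motion=[[[0,0,-1],0,1],[[0,0,-2],0,1],[[0,0,-3],0,1],[[0,0,-3],0,1],[[0,0,-3],0,1]])

```text
time: 6.25
position: [0.5345, -0.057, 0.0822]
orientation: [0.0, 0.641, 0.767, 0.0]
force: [2.8, 3.2, 3.3]
grip_width: 0.0003
finger_force: 2.1
```

The height and pad force match the round press, so the bar is down by about 6 mm. Now I'll lift clear.

>>> play_rows(motion=[[[0,0,5],0,1],[[0,0,20],0,1],[[0,0,60],0,1],[[0,0,105],0,1],[[0,0,150],0,1]])

```text
time: 6.75
position: [0.5324, -0.0573, 0.233]
orientation: [-0.001, 0.641, 0.767, -0.001]
force: [1.4, -0.9, 0.8]
grip_width: 0.0005
finger_force: 0.0
```

>>> play_rows(motion=[[[-40,0,10],0,1],[[-80,0,20],0,1],[[-120,0,20],0,1],[[-120,0,20],0,1],[[-120,0,20],0,1]])

```text
time: 7.25
position: [0.4131, -0.0572, 0.2522]
orientation: [-0.0, 0.642, 0.767, -0.0]
force: [0.6, -0.2, 0.5]
grip_width: 0.0002
finger_force: 0.0
```

Run:
```python
from plant import bot
from geo import *
s=bot.state(); print(s["time"],s["position"],s["force"])
q,_=bot.snapshot("scene"); cv2.imwrite("pics/end.png",q[:,:,::-1])
```

```text
7.25 [ 0.4131418  -0.05721884  0.25219533] [ 0.55923933 -0.18859753  0.52716381]
```

View pics/end.png

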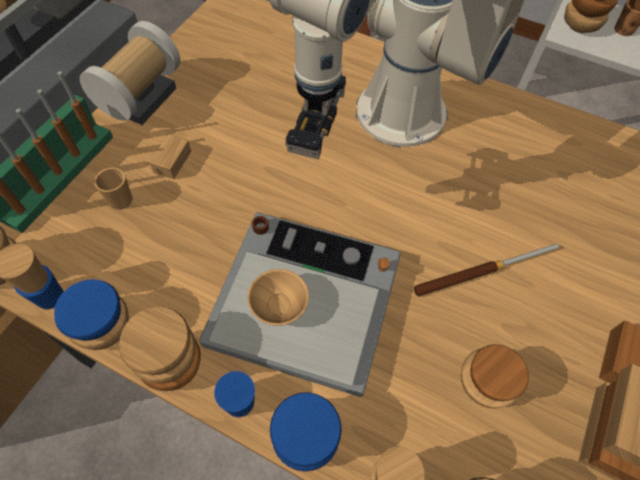

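The view matches the start: all keys are up, at (289,239), (320,247) and (352,256), the bowl is at (278,297), nothing has moved, and the gripper is clear.

```bash
python3 -c "
from plant import bot
print(bot.hand_in())"
```

```text
the job is handed in; nothing more can be done
None
```

I pressed the round key and then the bar key, each about 6 mm down at no more than about 4.5 N, and both came back up. The arm is clear, nothing on the bench looks moved, and the job is handed in; no verdict was shown.

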